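# Swing the two keepers across the tube in its archive stand

## Robot

A 6-joint arm with a two-finger parallel gripper is mounted at the origin on the work surface. World frame = base frame: x ahead of the robot, y to its left, z up, the work surface at z = 0. Lengths are in mm, angles in rad, forces in N, time in s.
With the tool pointing down it reaches from about 350 to 875 mm from the base axis. Payload 4.2 kg.
Tool frame: the origin (TCP) lies midway between the tips of the shut fingers; the grasp point (between the pads) lies 19 mm behind it; z points along the fingers, y is the line along which they close (so a half turn about z gives the same grasp; the last joint's range is limited). The gripper opens to 85 mm and grips with 20 to 120 N. Pads are 22 mm wide; open, the fingers measure 114 mm over their backs; the gripper's body (76 mm by 85 mm) begins 54 mm behind the grasp point. The pads swing forward as they close: fully open they stand 13 mm farther back than shut.
Start: joints at [-1.061, 0.385, 0.008, 0, -1.194, -0.259], TCP at [155.129, -605.421, 231.312] pointing down, gripper open.
Joint ranges: [-3.14, 3.14], [-1.21, 2.06], [-1.07, 1.41], [-3.16, 2.05], [-2.99, -0.16], [-3.1, 3.1]. Speed limits (rad/s): [2.79, 2.79, 3.14, 3.14, 3.14, 3.14].

## Interface

Orientations are given as a unit quaternion [x, y, z, w].
In Python, from bench import arm gives the robot as it stands. The module is installed in compiled form; this text tells all that it offers.
- The arm moves only by the shell command python3 -m handwheel 'ROWS' [OPENING]. ROWS is JSON, a list of rows, each an object of numbers: "x", "y", "z": the shift along the world's x, y, z each as a share of 20 cm, from -1 to 1; "ax", "ay", "az": the turn, a rotation vector about the world's x, y, z each as a share of 90 degrees, from -1 to 1. In form: [{"x": .., "y": .., "z": .., "ax": .., "ay": .., "az": ..}, ...]. A call has exactly 8 rows; each row shifts and turns the commanded pose from where the row before left it; what a row does not reach is not made up. A row lasts 1/10 s, in which the tool goes at most 50 mm and 8.59 degrees, less where a joint would pass 70% of its speed; a pose out of reach is approached as far as the arm can. A call with a number of a shift or a turn outside -1 to 1 is refused whole. A call with a gripper value outside its range is refused whole. OPENING is the opening, from -1 (shut) to 1 (fully open), set as the call begins (- or left out, the last holds). The fingers move at their own pace and stop on an object; the grip force is fixed at half the most. Time passes only in rows, so rows that do not move let the fingers close, or fill a call up. It gives the time, the measured TCP pose, the force, the opening and the grip force at its end, in the units of the state.
- arm.read_state(): the state, without advancing time (a new reading comes with each control period).
- arm.get_image(name): name is "side" or "top"; returns the picture (480x640x3 uint8, red, green, blue); there is no depth.
- arm.camera_params(name): a dict with "K" (3x3 intrinsics, pixels), "position" and "orientation" of the camera in the world. Camera axes: x right, y down, z forward; pixel columns grow to the right and rows downward; lengths in mm; the calibration is good to about 2 mm. A picture is of the moment at which its call begins. camera_params takes no time and is no camera call.
- arm.job_done(): hands the job in; it is judged then, once.
The state is a dict: "clock": time; "joints": joint angles; "joint_vel": joint speeds; "joint_efforts": joint torques, N m; "position": TCP position; "ee_rot": TCP orientation; "contact_force": force on the tool from outside, world axes, zero at the start; "wrist_torque": the same for the moment, N m; "gripper_width": finger opening in mm; "grasp_force": force on a finger pad.
Only numpy, scipy, OpenCV 4.12 (cv2) and the standard library are available. Lean on these libraries where they do the work, as an engineer would, in place of code of your own. Each camera call takes 0.05 s, during which the arm holds its last target. There are 200 camera calls.

## Task

A steel tube lies in a two-cradle stand on the archive's work table and both of the stand's black keeper arms are swung open. With a fingertip, push each keeper arm round on its pivot until it lies squarely across the tube, then draw back clear. Leave the tube lying in its cradles where it is, do not lift anything, and leave the weight, jar, carton and paper roll in their places.

Things in the scene. Friction and masses are not known exactly. Their poses are not given: they have to be found in the camera images.
- stand: Fixed stand, place and yaw vary: plywood board 150 (x) x 340 (y) x 18 mm, two grey V cradles at y +-110 mm (tops 74 mm up), two pivot posts at x -60, y +-110 mm, on the robot's side of the tube. Origin on the table straight below the tube's line, midway between the cradles; y along the tube, x square across it away from the robot, z up. The board spans x -105 to +45 mm.
- keeper_left (a joint): Angle (rad) of the left keeper (post at the stand's +y) about its upright post, counter-clockwise from above positive. 0: squarely across the tube, pointing along the stand's +x. Starts open at +0.65 to +1.45 (towards the stand's +y). Travel -0.6 to +1.55: no stop or click at 0. Friction (0.12 N m, 1.4 N at 85 mm from the post) keeps it where it is left.
- keeper_right (a joint): The same for the right keeper (post at the stand's -y): 0 squarely across the tube, counter-clockwise positive, but it starts open the other way, at -1.45 to -0.65 (towards the stand's -y). Travel -1.55 to +0.6, no stop at 0, same friction.
- keeper_left_pivot (a point): Point on the left keeper's pivot axis at mid-height of the bar, 104 mm above the table.
- keeper_right_pivot (a point): Point on the right keeper's pivot axis at mid-height of the bar, 104 mm above the table.
- keeper_left_tip (a point): Outer end of the left keeper, 120 mm from its pivot, at mid-height (104 mm); x axis points from pivot to tip. The keeper is a black plastic bar standing on edge, 120 mm long from the pivot, 10 mm thick, from 90 to 118 mm above the table, with a hub of 16 mm radius on the post (its screw head rises to 123 mm).
- keeper_right_tip (a point): Outer end of the right keeper, an equal bar: 120 mm from its pivot, at mid-height (104 mm); x axis points from pivot to tip.
- tube: Loose steel tube, 26 mm diameter, 460 mm long, about 0.6 kg, lying in the V cradles along the stand's y. Origin at its middle on its axis, 70 mm above the table (top at 83 mm, 7 mm below the keeper bars); y axis along the tube.
- weight: Small turned steel weight with a knob, 40 mm diameter, 48 mm high, standing on the stand's board on the robot's side of the tube, between the posts (its top 66 mm above the table). Origin at the centre of its underside. To be left alone.
- jar: Glass jar with a white cap, 60 mm diameter, 80 mm high, standing on the table beyond the tube. Origin at the centre of its underside. To be left alone.
- carton: Small cardboard carton 75 x 110 mm, 56 mm high, on the table beyond the tube. Origin at the centre of its underside. To be left alone.
- roll: Upright white paper roll, 110 mm diameter, 220 mm high, on the table to the left of the stand. Origin at the centre of its underside. To be left alone.

How it is judged:
By the outcome, as a careful person would: the job done as asked, in the order asked, and still so for the second after the job is handed in, with the robot touching nothing.
It also fails if it takes over 51 s, if anything falls off the work surface, if the arm or the gripper's body presses on something with over 40 N, if the wrist force passes 120 N, or if a joint passes its speed limit or range.

## Working session

There is one attempt and no reset: what is moved stays moved. The work goes in short steps, Python scripts to look and compute and a shell command to move; the robot and the scene stay as the last step left them, time stands still between calls to the robot, and variables do not carry over. Pictures are saved under pics/ and viewed, at most 10 in all, crops included, and the job is handed in when it is done.

```bash
mkdir -p pics
python3 - <<'E'
from bench import arm
import cv2
for n in("top","side"):
    p=arm.camera_params(n);print(n,p)
    cv2.imwrite(f"pics/{n}0.png",arm.get_image(n)[:,:,::-1])
s=arm.read_state();print(s["clock"],s["position"],s["ee_rot"],s["gripper_width"])
E
```

```text
top {'K': array([[594.92813872,   0.        , 320.88479649],
       [  0.        , 594.92813872, 242.30450637],
       [  0.        ,   0.        ,   1.        ]]), 'position': array([ 496.04267614,  164.81678249, 1173.46960252]), 'orientation': array([ 0.71646623, -0.69407755,  0.05394087, -0.04497648])}
side {'K': array([[477.03840825,   0.        , 307.32184854],
       [  0.        , 477.03840825, 235.96730419],
       [  0.        ,   0.        ,   1.        ]]), 'position': array([ 524.69993614, -612.69277038,  720.46246944]), 'orientation': array([ 0.89649587, -0.07677109,  0.03732585, -0.43475066])}
0.1 [ 155.00138832 -604.94822871  230.33391415] [-1.24980529e-01  9.92158721e-01  9.53349568e-04 -1.74274755e-04] 85.64923342983334
```

View pics/top0.png

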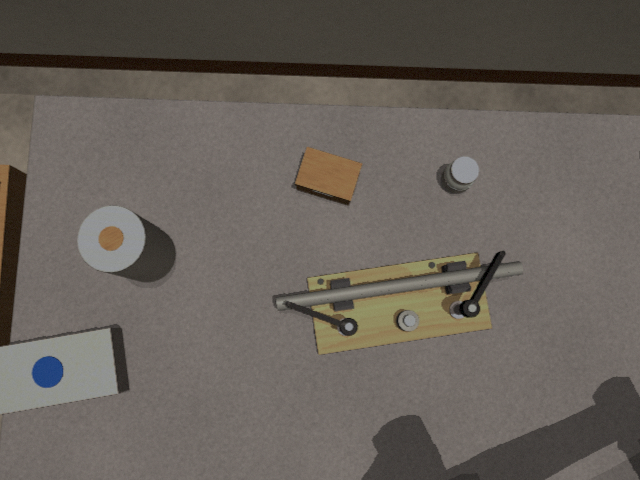

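View pics/side0.png

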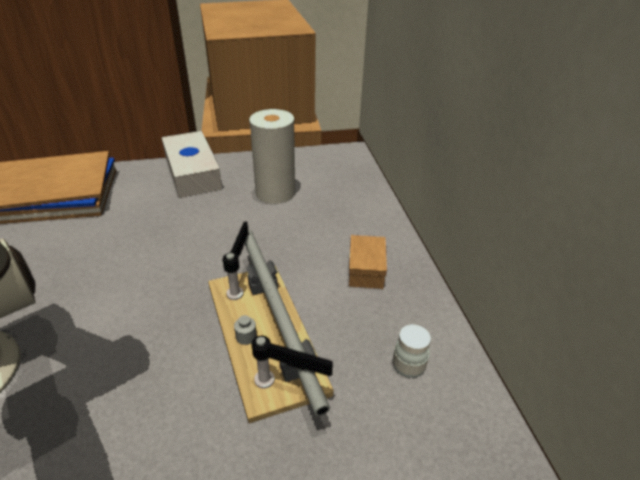

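The top picture shows the left keeper's hub at (348,326) with its tip near (287,303), and the right hub at (471,309) with its tip near (502,254). The weight is at (408,321), the roll at (112,240). I'll enlarge for finer pixels.

```bash
cat > h.py <<'E'
import numpy as np
from scipy.spatial.transform import Rotation as R
from bench import arm
def ray(n,u,v,z):
    p=arm.camera_params(n);d=R.from_quat(p["orientation"]).apply(np.linalg.inv(p["K"])@[u,v,1]);c=p["position"]
    return (c+d*(z-c[2])/d[2])
def proj(n,P):
    p=arm.camera_params(n);q=p["K"]@R.from_quat(p["orientation"]).inv().apply(np.array(P)-p["position"]);return q[:2]/q[2]
E
python3 - <<'E'
import cv2
i=cv2.imread("pics/top0.png")[235:365,262:532]
i=cv2.convertScaleAbs(i,alpha=1.7,beta=20)
cv2.imwrite("pics/c1.png",cv2.resize(i[:,:],(0,0),fx=2.96,fy=2.96,interpolation=cv2.INTER_CUBIC))
E
```

```text
(no output)
```

View pics/c1.png

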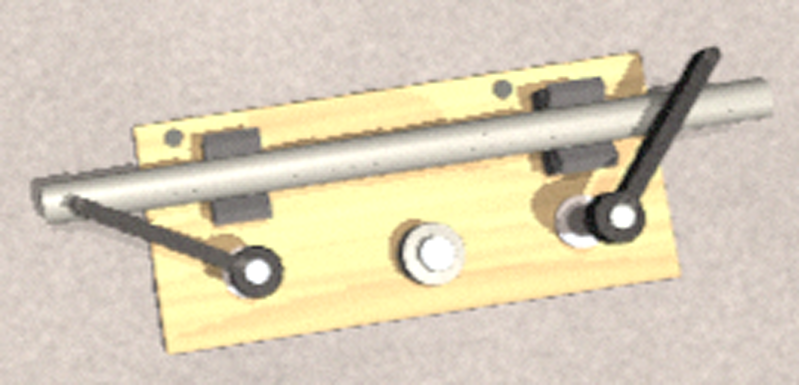

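Crop, in enlarged pixels: hub screws at (257,271) and (621,216), tips at (72,203) and (710,52), tube ends at about (45,200) and (770,98). Board corners are (135,127), (637,54), (680,275) and (167,353).

Run:
```python
from h import *
f=lambda u,v,z:ray("top",262+u/2.96,235+v/2.96,z)
L,Rr=f(257,271,123),f(621,216,123); lt,rt=f(72,203,118),f(710,52,118)
d=L-Rr;print("hubs",L,Rr,np.linalg.norm(d)); ang=lambda v:np.arctan2(v[1],v[0])
print("yaw hubs",ang(d)-np.pi/2)
b=[f(*c,18) for c in((135,127),(637,54),(680,275),(167,353))]
for i in range(4):
    e=b[i]-b[i-1];print("edge",np.linalg.norm(e),ang(e)%(np.pi/2))
t=[f(45,200,72),f(770,98,72)];print("tube",t,np.linalg.norm(t[0]-t[1]),ang(t[0]-t[1])-np.pi/2)
for h,k in((L,lt),(Rr,rt)):print("keeper",k,np.linalg.norm((k-h)[:2]),ang(k-h))
for n,P in (("L",L),("R",Rr),("lt",lt),("rt",rt)):print(n,proj("side",P))
```

```text
hubs [497.09716706 100.31749854 123.        ] [ 536.1727356  -115.72727542  123.        ] 219.5500954531353
yaw hubs 0.17893349114161028
edge 147.59378549770952 0.17420318796145004
edge 336.46890335848923 0.17657287139382483
edge 146.94286124464023 0.18666332583764422
edge 338.3019885552396 0.17851785217556237
tube [array([536.82331465, 230.18441126,  72.        ]), array([ 615.15694397, -224.04837142,   72.        ])] 460.9377163400149 0.1707729084162133
keeper [533.84378633 211.30851302 118.        ] 116.91586428736528 1.251077462138802
keeper [ 637.0452209  -171.70741184  118.        ] 115.36478649684061 -0.5066428552224752
L [230.10423055 255.18273248]
R [261.04929132 339.88795816]
lt [245.43951444 221.49881325]
rt [330.60219121 361.66879575]
```

```bash
cat >> h.py <<'E'
YAW=.177
PIV={1:np.array([497.1,100.3]),-1:np.array([536.2,-115.7])}
def tool(s,th,r=80,gap=0,hx=11,hy=14.5):
    a=YAW+s*th; u=np.array([np.cos(a),np.sin(a)]); n=s*np.array([-u[1],u[0]])
    return PIV[s]+r*u+n*(5+gap+hx*abs(np.sin(th))+hy*np.cos(th))
E
python3 - <<'E'
from h import *
for s,t0 in((-1,.684),(1,1.074)):
    print("approach",tool(s,t0,80,25))
    p=tool(s,t0,80,25)
    for th in [t0,*np.arange(t0-.1,-.05,-.1),0]:
        q=tool(s,th);print(round(th,3),q.round(1),((q-p)/200).round(3));p=q
    q=tool(s,0,80,50);print("back",((q-p)/200).round(3))
print(((tool(-1,.684,80,25)-[155.1,-605.4])/200))
E
```

```text
approach [ 582.73785029 -196.67172527]
0.684 [ 594.9 -174.8] [0.061 0.109]
0.584 [ 600.5 -168.6] [0.028 0.031]
0.484 [ 605.5 -161.8] [0.025 0.034]
0.384 [ 609.9 -154.2] [0.022 0.038]
0.284 [ 613.4 -146.1] [0.018 0.041]
0.184 [ 616.  -137.5] [0.013 0.043]
0.084 [ 617.7 -128.6] [0.008 0.045]
-0.016 [ 618.5 -119.7] [0.004 0.044]
0 [ 618.4 -120.8] [-0.001 -0.006]
back [ 0.044 -0.246]
approach [478.03042343 190.88781467]
1.074 [501.8 183. ] [ 0.119 -0.039]
0.974 [509.4 182.4] [ 0.038 -0.003]
0.874 [517.1 181. ] [ 0.039 -0.007]
0.774 [524.8 178.8] [ 0.039 -0.011]
0.674 [532.4 175.7] [ 0.038 -0.015]
0.574 [539.8 171.8] [ 0.037 -0.02 ]
0.474 [546.8 167. ] [ 0.035 -0.024]
0.374 [553.5 161.4] [ 0.033 -0.028]
0.274 [559.5 154.9] [ 0.03  -0.032]
0.174 [564.9 147.7] [ 0.027 -0.036]
0.074 [569.6 139.8] [ 0.023 -0.039]
-0.026 [573.2 131.9] [ 0.018 -0.04 ]
0 [572.4 133.6] [-0.004  0.008]
back [-0.044  0.246]
[2.13818925 2.04364137]
```

```bash
python3 -m handwheel '[{"x":0.133,"y":0.128,"z":0,"ax":0,"ay":0,"az":-0.047},{"x":0.133,"y":0.128,"z":0,"ax":0,"ay":0,"az":0},{"x":0.133,"y":0.128,"z":0,"ax":0,"ay":0,"az":0},{"x":0.133,"y":0.128,"z":0,"ax":0,"ay":0,"az":0},{"x":0.133,"y":0.128,"z":0,"ax":0,"ay":0,"az":0},{"x":0.133,"y":0.128,"z":0,"ax":0,"ay":0,"az":0},{"x":0.133,"y":0.128,"z":0,"ax":0,"ay":0,"az":0},{"x":0.133,"y":0.128,"z":0,"ax":0,"ay":0,"az":0}]' -1
python3 -m handwheel '[{"x":0.133,"y":0.128,"z":0,"ax":0,"ay":0,"az":0},{"x":0.133,"y":0.128,"z":0,"ax":0,"ay":0,"az":0},{"x":0.133,"y":0.128,"z":0,"ax":0,"ay":0,"az":0},{"x":0.133,"y":0.128,"z":0,"ax":0,"ay":0,"az":0},{"x":0.133,"y":0.128,"z":0,"ax":0,"ay":0,"az":0},{"x":0.133,"y":0.128,"z":0,"ax":0,"ay":0,"az":0},{"x":0.133,"y":0.08,"z":0,"ax":0,"ay":0,"az":0},{"x":0.133,"y":0,"z":0,"ax":0,"ay":0,"az":0}]'
```

```text
clock: 0.9
position: [368.6, -399.2, 231.0]
ee_rot: [-0.088, 0.996, 0.0, -0.0]
contact_force: [-0.0, -0.9, 0.7]
gripper_width: -0.4
grasp_force: 0.0
clock: 1.7
position: [581.6, -228.7, 231.1]
ee_rot: [-0.09, 0.996, 0.0, -0.0]
contact_force: [-0.0, -0.7, 1.2]
gripper_width: -0.2
grasp_force: 0.0
```

```bash
python3 -m handwheel '[{"x":0,"y":0,"z":-0.15,"ax":0,"ay":0,"az":0},{"x":0,"y":0,"z":-0.2,"ax":0,"ay":0,"az":0},{"x":0,"y":0,"z":-0.2,"ax":0,"ay":0,"az":0},{"x":0,"y":0,"z":-0.12,"ax":0,"ay":0,"az":0},{"x":0,"y":0.06,"z":0,"ax":0,"ay":0,"az":0},{"x":0,"y":0.06,"z":0,"ax":0,"ay":0,"az":0},{"x":0,"y":0.04,"z":0,"ax":0,"ay":0,"az":0},{"x":0,"y":0,"z":0,"ax":0,"ay":0,"az":0}]'
python3 - <<'E'
from h import *
import cv2
a=[cv2.resize(cv2.convertScaleAbs(arm.get_image(n)[y:y+150,x:x+200,::-1],alpha=1.5,beta=20),(0,0),fx=2.6,fy=2.6,interpolation=cv2.INTER_CUBIC)[:,:400] for n,x,y in(("top",420,210),("side",220,260))]
cv2.imwrite("pics/p2.png",np.hstack(a))
E
```

```text
clock: 2.5
position: [582.0, -197.6, 99.5]
ee_rot: [-0.09, 0.996, -0.0, 0.002]
contact_force: [-0.5, -0.2, 0.4]
gripper_width: 0.3
grasp_force: 0.0
```

View pics/p2.png

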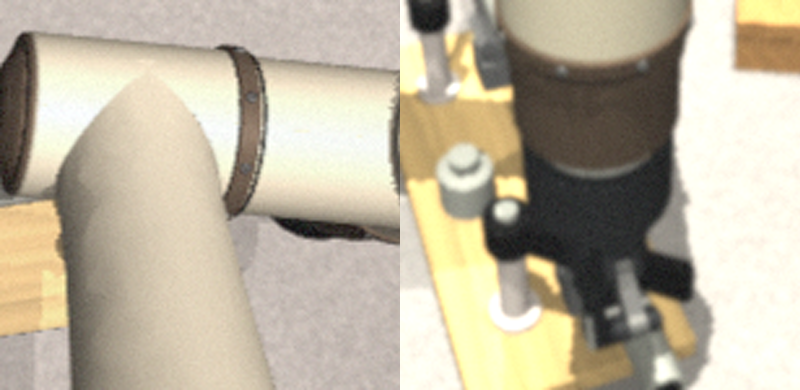

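The top view is hidden by the arm. The side view shows the shut fingertips standing just outside the right keeper, bar between hub (505,235) and tip (680,275), with no contact. Pushing now.

```bash
python3 -m handwheel '[{"x":0.061,"y":0.109,"z":0,"ax":0,"ay":0,"az":0},{"x":0.028,"y":0.031,"z":0,"ax":0,"ay":0,"az":0},{"x":0.025,"y":0.034,"z":0,"ax":0,"ay":0,"az":0},{"x":0.022,"y":0.038,"z":0,"ax":0,"ay":0,"az":0},{"x":0.018,"y":0.041,"z":0,"ax":0,"ay":0,"az":0},{"x":0.013,"y":0.043,"z":0,"ax":0,"ay":0,"az":0},{"x":0.008,"y":0.045,"z":0,"ax":0,"ay":0,"az":0},{"x":0.003,"y":0.022,"z":0,"ax":0,"ay":0,"az":0}]'
python3 -m handwheel '[{"x":0.001,"y":0.010,"z":0,"ax":0,"ay":0,"az":0},{"x":0,"y":0,"z":0,"ax":0,"ay":0,"az":0},{"x":0,"y":0,"z":0,"ax":0,"ay":0,"az":0},{"x":0,"y":0,"z":0,"ax":0,"ay":0,"az":0},{"x":0,"y":0,"z":0,"ax":0,"ay":0,"az":0},{"x":0,"y":0,"z":0,"ax":0,"ay":0,"az":0},{"x":0,"y":0,"z":0,"ax":0,"ay":0,"az":0},{"x":0,"y":0,"z":0,"ax":0,"ay":0,"az":0}]'
```

```text
clock: 3.4
position: [616.6, -125.5, 97.2]
ee_rot: [-0.089, 0.996, -0.0, 0.0]
contact_force: [-1.7, -1.1, -0.2]
gripper_width: 0.3
grasp_force: 0.7
clock: 4.2
position: [616.6, -124.5, 97.3]
ee_rot: [-0.088, 0.996, 0.0, 0.0]
contact_force: [-0.2, -0.0, 0.5]
gripper_width: 0.1
grasp_force: 0.0
```

```bash
python3 -m handwheel '[{"x":0.02,"y":-0.1,"z":0,"ax":0,"ay":0,"az":0},{"x":0.02,"y":-0.15,"z":0,"ax":0,"ay":0,"az":0},{"x":0,"y":0,"z":0.15,"ax":0,"ay":0,"az":0},{"x":0,"y":0,"z":0.2,"ax":0,"ay":0,"az":0},{"x":0,"y":0,"z":0.2,"ax":0,"ay":0,"az":0},{"x":-0.05,"y":0.1,"z":0.1,"ax":0,"ay":0,"az":0},{"x":-0.06,"y":0.18,"z":0,"ax":0,"ay":0,"az":0},{"x":-0.06,"y":0.18,"z":0,"ax":0,"ay":0,"az":0}]'
python3 -m handwheel '[{"x":-0.07,"y":0.2,"z":0,"ax":0,"ay":0,"az":0},{"x":-0.07,"y":0.2,"z":0,"ax":0,"ay":0,"az":0},{"x":-0.07,"y":0.2,"z":0,"ax":0,"ay":0,"az":0},{"x":-0.07,"y":0.2,"z":0,"ax":0,"ay":0,"az":0},{"x":-0.07,"y":0.2,"z":0,"ax":0,"ay":0,"az":0},{"x":-0.07,"y":0.2,"z":0,"ax":0,"ay":0,"az":0},{"x":-0.07,"y":0.2,"z":0,"ax":0,"ay":0,"az":0},{"x":-0.07,"y":0.2,"z":0,"ax":0,"ay":0,"az":0}]'
python3 - <<'E'
from h import *
import cv2
print(arm.read_state()["position"])
i=arm.get_image("top")[:,:,::-1];cv2.imwrite("pics/top3.png",i)
j=arm.get_image("side")[:,:,::-1]
f=lambda i,x,y:cv2.resize(cv2.convertScaleAbs(i[y:y+150,x:x+100],alpha=1.5,beta=20),(0,0),fx=4,fy=4,interpolation=cv2.INTER_CUBIC)
cv2.imwrite("pics/p3.png",np.hstack([f(i,430,210),f(j,240,290)]))
E
```

```text
clock: 5.0
position: [590.3, -81.9, 228.3]
ee_rot: [-0.087, 0.996, 0.0, 0.001]
contact_force: [-0.4, 0.8, -0.3]
gripper_width: 0.1
grasp_force: 0.0
clock: 5.8
position: [477.7, 239.1, 227.6]
ee_rot: [-0.088, 0.996, 0.0, 0.0]
contact_force: [1.0, 0.5, 0.2]
gripper_width: -0.3
grasp_force: 0.0
[477.67466818 239.08767601 227.57283496]
```

View pics/p3.png

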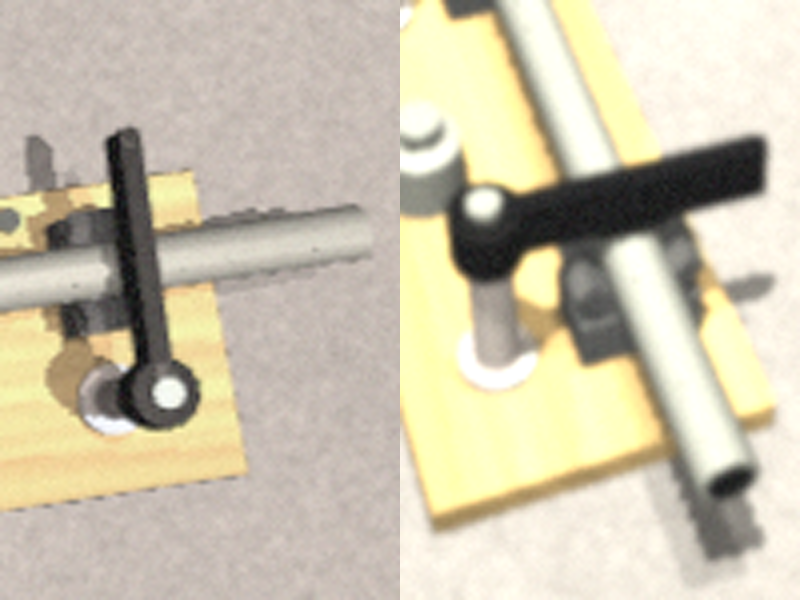

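Right keeper now runs from screw (168,392) to tip (127,130) in the enlarged top crop, nearly across the tube. Its right top edge passes about (144,150) and (168,340). I'll measure it by edge fit.

```bash
cat >> h.py <<'E'
def bar(img,s,lo=-.2,hi=.2):
    # match rendered bar silhouette (hull of box) against darkness
    import cv2
    g=cv2.cvtColor(img,cv2.COLOR_RGB2GRAY);S=8
    x,y=PIV[s];best=[]
    c=proj("top",[x,y,104]).astype(int)-60
    G=cv2.resize(g[c[1]:c[1]+120,c[0]:c[0]+120],(0,0),fx=S,fy=S,interpolation=cv2.INTER_LINEAR).astype(float)
    sat=np.minimum(G,90)
    for th in np.arange(lo,hi,.005):
      for dx in(-1,0,1):
       for dy in(-2,-1,0,1,2):
        a=YAW+th;u=np.array([np.cos(a),np.sin(a)]);n=np.array([-u[1],u[0]])
        def hull(w,r1):
            P=[[*(PIV[s]+[dx,dy]+r*u+e*w*n),z] for r in(25,r1) for e in(-1,1) for z in(90,118)]
            q=(np.array([proj("top",p) for p in P])-c+.5)*S-.5
            m=np.zeros(G.shape,np.uint8);cv2.fillConvexPoly(m,cv2.convexHull(q.astype(np.int32)),1);return m
        i=hull(5,120);o=hull(11,120)-i
        best.append((sat[o>0].mean()-sat[i>0].mean(),th,dx,dy))
    best.sort(reverse=True);return best[:6]
E
python3 - <<'E'
from h import *
import cv2
f=lambda u,v:ray("top",430+u/4,210+v/4,118)
d=f(144,150)-f(168,340);print("edge",np.arctan2(d[1],d[0])-YAW)
d=f(129,133)-ray("top",430+168/4,210+392/4,123);print("tip",np.arctan2(d[1],d[0])-YAW)
for b in bar(cv2.imread("pics/top3.png")[:,:,::-1],-1):print(np.round(b,3))
E
```

```text
edge -0.0549430691232034
tip -0.04192123711141674Traceback (most recent call last):
  File "<stdin>", line 6, in <module>
  File "h.py", line 30, in bar
    i=hull(5,120);o=hull(11,120)-i
  File "h.py", line 28, in hull
    q=(np.array([proj("top",p) for p in P])-c+.5)*S-.5
                 ~~~~^^^^^^^^^
  File "h.py", line 8, in proj
    p=arm.camera_params(n);q=p["K"]@R.from_quat(p["orientation"]).inv().apply(np.array(P)-p["position"]);return q[:2]/q[2]
ValueError: time passes only in moves, steps and waits
```

```bash
sed -i 's/arm.camera_params(n)/CP(n)/; 3a from functools import lru_cache\nCP=lru_cache(arm.camera_params)' h.py
python3 - <<'E'
from h import *
import cv2
for b in bar(cv2.imread("pics/top3.png")[:,:,::-1],-1):print(np.round(b,3))
print(((tool(1,1.074,80,25)-arm.read_state()["position"][:2])/200))
E
```

```text
[ 4.6191e+01 -4.5000e-02 -1.0000e+00  1.0000e+00]
[46.183 -0.05  -1.     1.   ]
[46.179 -0.055  1.     2.   ]
[ 4.6168e+01 -4.5000e-02  0.0000e+00  1.0000e+00]
[46.098 -0.06  -1.     2.   ]
[46.055 -0.055  0.     2.   ]
[ 0.00340352 -0.25255953]
```

```bash
python3 -m handwheel '[{"x":0,"y":0,"z":-0.15,"ax":0,"ay":0,"az":0},{"x":0,"y":0,"z":-0.2,"ax":0,"ay":0,"az":0},{"x":0,"y":0,"z":-0.2,"ax":0,"ay":0,"az":0},{"x":0,"y":0,"z":-0.1,"ax":0,"ay":0,"az":0},{"x":0,"y":-0.12,"z":0,"ax":0,"ay":0,"az":0},{"x":0.004,"y":-0.13,"z":0,"ax":0,"ay":0,"az":0},{"x":0,"y":0,"z":0,"ax":0,"ay":0,"az":0},{"x":0,"y":0,"z":0,"ax":0,"ay":0,"az":0}]'
python3 - <<'E'
from h import *
import cv2
j=arm.get_image("side")[:,:,::-1]
cv2.imwrite("pics/p4.png",cv2.resize(cv2.convertScaleAbs(j[170:320,170:320],alpha=1.5,beta=20),(0,0),fx=4,fy=4,interpolation=cv2.INTER_CUBIC))
E
```

```text
clock: 6.7
position: [479.7, 187.1, 97.6]
ee_rot: [-0.088, 0.996, 0.0, 0.0]
contact_force: [0.9, 0.3, -0.6]
gripper_width: -0.0
grasp_force: 0.0
```

View pics/p4.png

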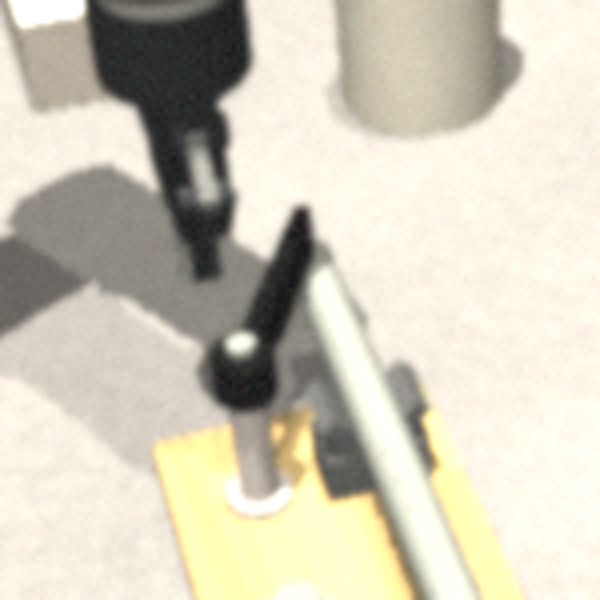

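The side crop shows the fingertip at (205,275), on the open side of the left keeper (hub (240,350), tip (305,210)) and clear of it. Pushing now.

```bash
python3 -m handwheel '[{"x":0.111,"y":-0.02,"z":0,"ax":0,"ay":0,"az":0},{"x":0.038,"y":-0.003,"z":0,"ax":0,"ay":0,"az":0},{"x":0.039,"y":-0.007,"z":0,"ax":0,"ay":0,"az":0},{"x":0.039,"y":-0.011,"z":0,"ax":0,"ay":0,"az":0},{"x":0.038,"y":-0.015,"z":0,"ax":0,"ay":0,"az":0},{"x":0.037,"y":-0.02,"z":0,"ax":0,"ay":0,"az":0},{"x":0.035,"y":-0.024,"z":0,"ax":0,"ay":0,"az":0},{"x":0.033,"y":-0.028,"z":0,"ax":0,"ay":0,"az":0}]'
python3 -m handwheel '[{"x":0.03,"y":-0.032,"z":0,"ax":0,"ay":0,"az":0},{"x":0.027,"y":-0.036,"z":0,"ax":0,"ay":0,"az":0},{"x":0.023,"y":-0.039,"z":0,"ax":0,"ay":0,"az":0},{"x":0.013,"y":-0.027,"z":0,"ax":0,"ay":0,"az":0},{"x":0,"y":0,"z":0,"ax":0,"ay":0,"az":0},{"x":0,"y":0,"z":0,"ax":0,"ay":0,"az":0},{"x":0,"y":0,"z":0,"ax":0,"ay":0,"az":0},{"x":0,"y":0,"z":0,"ax":0,"ay":0,"az":0}]'
```

```text
clock: 7.55
position: [553.9, 161.7, 97.3]
ee_rot: [-0.088, 0.996, 0.0, 0.0]
contact_force: [-2.2, 0.2, 0.5]
gripper_width: -0.1
grasp_force: 0.8
clock: 8.35
position: [572.0, 135.4, 97.4]
ee_rot: [-0.089, 0.996, 0.0, 0.0]
contact_force: [0.1, 0.2, 0.1]
gripper_width: -0.1
grasp_force: 0.0
```

```bash
python3 -m handwheel '[{"x":-0.02,"y":0.1,"z":0,"ax":0,"ay":0,"az":0},{"x":-0.02,"y":0.15,"z":0,"ax":0,"ay":0,"az":0},{"x":0,"y":0,"z":0.15,"ax":0,"ay":0,"az":0},{"x":0,"y":0,"z":0.2,"ax":0,"ay":0,"az":0},{"x":0,"y":0,"z":0.2,"ax":0,"ay":0,"az":0},{"x":0.02,"y":-0.1,"z":0.1,"ax":0,"ay":0,"az":0},{"x":0.03,"y":-0.2,"z":0,"ax":0,"ay":0,"az":0},{"x":0.03,"y":-0.2,"z":0,"ax":0,"ay":0,"az":0}]'
python3 -m handwheel '[{"x":0.03,"y":-0.2,"z":0,"ax":0,"ay":0,"az":0},{"x":0.03,"y":-0.2,"z":0,"ax":0,"ay":0,"az":0},{"x":0.03,"y":-0.2,"z":0,"ax":0,"ay":0,"az":0},{"x":0.03,"y":-0.2,"z":0,"ax":0,"ay":0,"az":0},{"x":0.03,"y":-0.2,"z":0,"ax":0,"ay":0,"az":0},{"x":0.03,"y":-0.2,"z":0,"ax":0,"ay":0,"az":0},{"x":0.03,"y":-0.2,"z":0,"ax":0,"ay":0,"az":0},{"x":0,"y":-0.1,"z":0,"ax":0,"ay":0,"az":0}]'
python3 - <<'E'
from h import *
import cv2
i=arm.get_image("top");cv2.imwrite("pics/top5.png",i[:,:,::-1])
for b in bar(i,1):print(np.round(b,3))
cv2.imwrite("pics/p5.png",cv2.resize(cv2.convertScaleAbs(i[225:375,270:420,::-1],alpha=1.5,beta=20),(0,0),fx=4,fy=4,interpolation=cv2.INTER_CUBIC))
E
```

```text
clock: 9.15
position: [580.2, 85.1, 228.6]
ee_rot: [-0.09, 0.996, 0.0, 0.001]
contact_force: [0.9, 0.0, -0.5]
gripper_width: -0.2
grasp_force: 0.0
clock: 9.95
position: [622.1, -217.6, 226.8]
ee_rot: [-0.087, 0.996, -0.0, -0.0]
contact_force: [0.4, 1.4, 0.8]
gripper_width: 0.2
grasp_force: 0.0
[ 2.7187e+01 -1.0000e-02 -1.0000e+00  2.0000e+00]
[ 2.7154e+01 -5.0000e-03 -1.0000e+00  2.0000e+00]
[ 2.7087e+01 -5.0000e-03  0.0000e+00  2.0000e+00]
[ 2.7053e+01 -5.0000e-03  1.0000e+00  2.0000e+00]
[ 2.7038e+01  5.0000e-03 -1.0000e+00  1.0000e+00]
[26.925  0.     1.     2.   ]
```

View pics/p5.png

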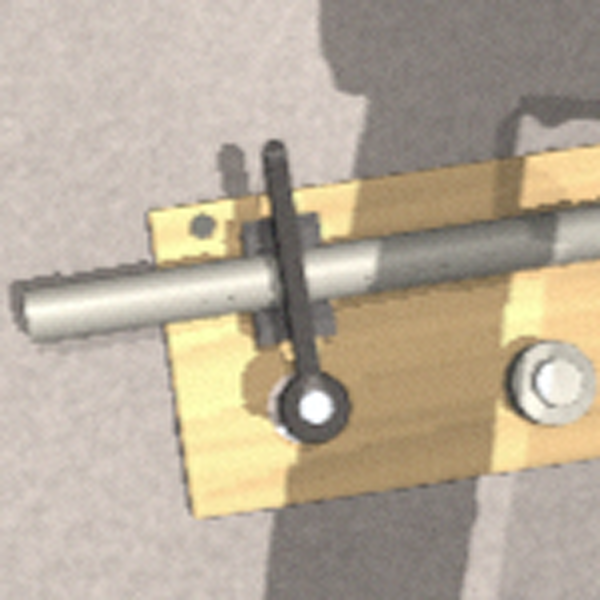

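```bash
python3 - <<'E'
from h import *
d=ray("top",270+275/4,225+150/4,118)-ray("top",270+315/4,225+405/4,123);print(np.linalg.norm(d),np.arctan2(d[1],d[0])-YAW)
E
python3 -m handwheel '[{"x":0,"y":0,"z":-0.15,"ax":0,"ay":0,"az":0},{"x":0,"y":0,"z":-0.2,"ax":0,"ay":0,"az":0},{"x":0,"y":0,"z":-0.2,"ax":0,"ay":0,"az":0},{"x":0,"y":0,"z":-0.1,"ax":0,"ay":0,"az":0},{"x":-0.01,"y":0.16,"z":0,"ax":0,"ay":0,"az":0},{"x":-0.01,"y":0.2,"z":0,"ax":0,"ay":0,"az":0},{"x":0,"y":0,"z":0,"ax":0,"ay":0,"az":0},{"x":0,"y":0,"z":0,"ax":0,"ay":0,"az":0}]'
python3 -c "
from bench import arm
print(arm.read_state()['position'])"
```

```text
113.97497644241551 0.0019003988405036087
clock: 10.8
position: [618.2, -141.6, 97.6]
ee_rot: [-0.09, 0.996, -0.0, 0.0]
contact_force: [-0.9, -0.1, -0.6]
gripper_width: -0.1
grasp_force: 0.0
[ 618.1883079  -141.64034024   97.56083822]
```

```bash
python3 -m handwheel '[{"x":0,"y":0.05,"z":0,"ax":0,"ay":0,"az":0},{"x":0,"y":0.03,"z":0,"ax":0,"ay":0,"az":0},{"x":0,"y":0.01,"z":0,"ax":0,"ay":0,"az":0},{"x":0,"y":0.01,"z":0,"ax":0,"ay":0,"az":0},{"x":0,"y":0.01,"z":0,"ax":0,"ay":0,"az":0},{"x":0,"y":0,"z":0,"ax":0,"ay":0,"az":0},{"x":0,"y":0,"z":0,"ax":0,"ay":0,"az":0},{"x":0,"y":0,"z":0,"ax":0,"ay":0,"az":0}]'
python3 -m handwheel '[{"x":0.02,"y":-0.1,"z":0,"ax":0,"ay":0,"az":0},{"x":0.02,"y":-0.15,"z":0,"ax":0,"ay":0,"az":0},{"x":0,"y":-0.1,"z":0.15,"ax":0,"ay":0,"az":0},{"x":0,"y":-0.1,"z":0.2,"ax":0,"ay":0,"az":0},{"x":0,"y":-0.1,"z":0.2,"ax":0,"ay":0,"az":0},{"x":-0.1,"y":-0.2,"z":0.1,"ax":0,"ay":0,"az":0},{"x":-0.15,"y":-0.2,"z":0,"ax":0,"ay":0,"az":0},{"x":-0.15,"y":-0.2,"z":0,"ax":0,"ay":0,"az":0}]'
python3 -m handwheel '[{"x":-0.15,"y":-0.2,"z":0,"ax":0,"ay":0,"az":0},{"x":-0.15,"y":-0.2,"z":0,"ax":0,"ay":0,"az":0},{"x":-0.15,"y":-0.2,"z":0,"ax":0,"ay":0,"az":0},{"x":-0.15,"y":-0.1,"z":0,"ax":0,"ay":0,"az":0},{"x":-0.15,"y":0,"z":0,"ax":0,"ay":0,"az":0},{"x":-0.1,"y":0,"z":0,"ax":0,"ay":0,"az":0},{"x":0,"y":0,"z":0,"ax":0,"ay":0,"az":0},{"x":0,"y":0,"z":0,"ax":0,"ay":0,"az":0}]'
python3 - <<'E'
from h import *
import cv2
i=arm.get_image("top")
for s in(1,-1):
  for b in bar(i,s)[:4]:print(s,np.round(b,3))
cv2.imwrite("pics/p6.png",cv2.resize(cv2.convertScaleAbs(i[235:365,262:532,::-1],alpha=1.7,beta=20),(0,0),fx=2.96,fy=2.96,interpolation=cv2.INTER_CUBIC))
cv2.imwrite("pics/p7.png",cv2.resize(cv2.convertScaleAbs(i[210:360,415:565,::-1],alpha=1.5,beta=20),(0,0),fx=4,fy=4,interpolation=cv2.INTER_CUBIC))
E
```

```text
clock: 11.6
position: [617.9, -121.0, 97.3]
ee_rot: [-0.088, 0.996, -0.0, -0.0]
contact_force: [-1.0, -1.2, -0.6]
gripper_width: -0.2
grasp_force: 0.4
clock: 12.4
position: [545.7, -351.9, 228.4]
ee_rot: [-0.089, 0.996, -0.0, 0.001]
contact_force: [-0.2, -0.6, -0.0]
gripper_width: -0.4
grasp_force: 0.0
clock: 13.2
position: [376.1, -491.1, 227.7]
ee_rot: [-0.088, 0.996, -0.0, 0.0]
contact_force: [0.0, -0.1, 0.4]
gripper_width: 0.1
grasp_force: 0.0
1 [ 2.7747e+01 -1.0000e-02 -1.0000e+00  2.0000e+00]
1 [ 2.7686e+01 -5.0000e-03 -1.0000e+00  2.0000e+00]
1 [ 2.7651e+01  5.0000e-03 -1.0000e+00  1.0000e+00]
1 [ 2.7643e+01 -5.0000e-03  0.0000e+00  2.0000e+00]
-1 [ 4.5809e+01 -2.0000e-02 -1.0000e+00  1.0000e+00]
-1 [ 4.5796e+01 -1.5000e-02  1.0000e+00  1.0000e+00]
-1 [ 4.5789e+01 -2.5000e-02  1.0000e+00  2.0000e+00]
-1 [ 4.5776e+01 -3.5000e-02 -1.0000e+00  2.0000e+00]
```

View pics/p6.png

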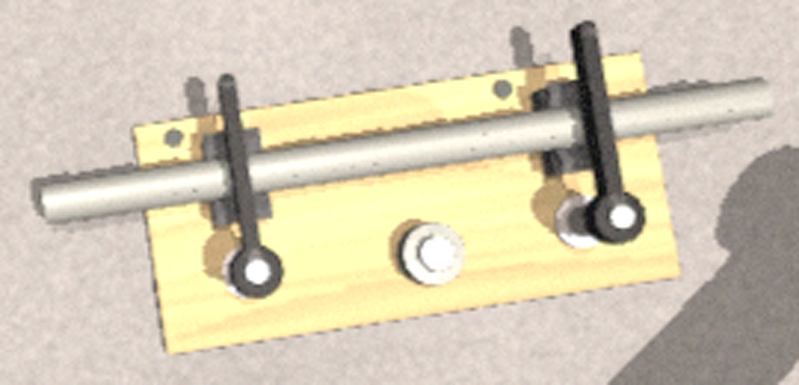

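View pics/p7.png

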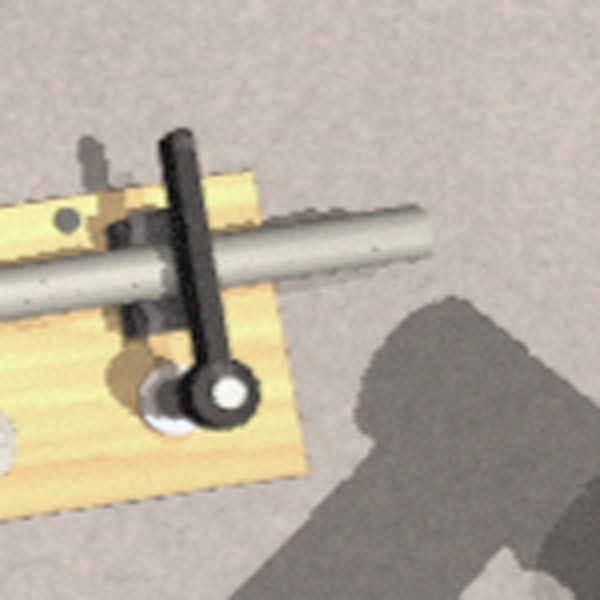

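The final pictures show both keepers lying across the tube: left screw (257,271) to tip (227,80), right screw (621,216) to tip (585,28). The fit puts the left within 0.01 rad of square and the right within about 0.02. The tube and weight are where they were and the arm is well clear, so I'm handing in.

```bash
python3 -c "
from bench import arm
print(arm.job_done())"
```

```text
the job is handed in; nothing more can be done
None
```

Both keeper arms now lie across the tube, the left within about 0.01 rad of square and the right about 0.02 by camera; the tube and weight look unmoved, the arm is clear, and the job was handed in at about 13 s (no verdict shown).

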